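# Load the extraction thimble into the sample carousel

## Task

Turn the sample carousel by the bar on its hub until its one wide cup stands at the loading tongue of the base, facing the gap between its two small pins. Then stand the tall ceramic thimble (not the short one) upright in that wide cup, setting it down rather than dropping it. Leave the wide cup at the loading tongue and let go.

Things in the scene. Friction and masses are not known exactly. Their poses are not given: they have to be found in the camera images.
- hub_grip (a point): Grip point of the black bar on the carousel's hub, on its vertical turning axis, 98 mm up. Bar: 64 mm along this x, 20 mm wide, from 75 to 117 mm up; wide cup towards -x. Disc 236 mm across, top 26 mm up, carries 5 grey cups with rims 61 mm up, one wide, four narrow (26 mm inside), two of these with fixed vials to 90 mm up. Turns freely, friction 0.15 N m, stays where left; starts 35-75 deg off.
- wide_cup (a point): Centre of the inner floor of the wide cup, 30 mm above the table and 85 mm from the turning axis; moves with the carousel. Inside diameter 50 mm, wall 3 mm, inside depth 31 mm (rim 61 mm above the table). z is up, x points to the turning axis.
- load_point (a point): Fixed to the base: where wide_cup lies when the wide cup is squarely at the loading tongue, 85 mm from the axis, x pointing to the axis. The tongue is a white block 84 mm wide, 20 mm high, sticking out from under the disc to 178 mm from the axis, roughly towards the robot, with a dark chevron and two upright steel pins 10 mm thick, tops 49 mm up, 66 mm apart, 150 mm from the axis.
- thimble_mid (a point): Centre, half-way up, of the tall thimble: a white ceramic open-topped tube with flat bottom, 34 mm in diameter, 80 mm tall, about 70 g, standing upright on the table (this point 40 mm up), z along its axis, mouth up. A look-alike only 42 mm tall stands 100 mm or more from it, centre to centre.
There are look-alikes about, which are no part of the job. What is shaped like the part that bears thimble_mid but yellow is not meant.

How it is judged:
By the outcome, as a careful person would: the job done as asked, in the order asked, and still so for the second after the job is handed in, with the robot touching nothing.
It also fails if it takes over 45 s, if anything falls off the work surface, if the arm or the gripper's body presses on something with over 40 N, if the wrist force passes 120 N, or if a joint passes its speed limit or range.

## Robot

A 6-joint arm with a two-finger parallel gripper is mounted at the origin on the work surface. World frame = base frame: x ahead of the robot, y to its left, z up, the work surface at z = 0. Lengths are in m, angles in rad, forces in N, time in s.
With the tool pointing down it reaches from about 0.25 to 0.725 m from the base axis. Payload 4 kg.
Tool frame: the origin (TCP) lies midway between the tips of the shut fingers; the grasp point (between the pads) lies 19 mm behind it; y points along the fingers, z is the direction in which the jaws open and shut, and the axes are right-handed (so a half turn about y gives the same grasp; the last joint's range is limited). The gripper opens to 85 mm and grips with 20 to 120 N. Pads are 22 mm wide; open, the fingers measure 114 mm over their backs; the gripper's body (76 mm by 85 mm) begins 54 mm behind the grasp point. The pads swing forward as they close: fully open they stand 13 mm farther back than shut.
Start: joints at [1.267, 0.241, 0.005, 1.335, 0, 1.571], TCP at [0.15, 0.477, 0.231] pointing down, gripper open.
Joint ranges: [-2.72, 2.72], [-1.05, 1.87], [-1.09, 1.28], [-1.99, 2.15], [-1.42, 1.44], [-3.14, 3.14]. Speed limits (rad/s): [2.79, 2.79, 3.14, 3.14, 3.14, 3.14].

## Interface

Orientations are given as a unit quaternion [x, y, z, w].
In Python, from workcell import bot gives the robot as it stands. The module is installed in compiled form; this text tells all that it offers.
- The arm moves only by the shell command python3 -m handwheel 'ROWS' [OPENING]. ROWS is JSON, a list of rows, each a list of 6 numbers: the shift along the tool's x, y, z in units of 25 mm (1.0 is 25 mm), then the turn, a rotation vector about the tool's x, y, z in units of 10 degrees (1.0 is 10 degrees). A call has exactly 5 rows; each row is the pose to reach, as a shift and turn from the pose commanded when the call began, along the tool's axes at that moment; what a row does not reach only later rows make up. A row lasts 1/8 s, in which the tool goes at most 62.5 mm and 10.7 degrees, less where a joint would pass 70% of its speed; a pose out of reach is approached as far as the arm can. A call with a gripper value outside its range is refused whole. OPENING is the gripper command: -1 is shut, 1 is fully open, values between are in proportion, set as the call begins (- or left out, the last holds). The fingers move at their own pace and stop on an object; the grip force is fixed at half the most. Time passes only in rows, so rows that repeat a pose let the fingers close, or fill a call up. It gives the time, the measured TCP pose, the force and the opening at its end, in the units of the state.
- bot.get_obs(): the state, without advancing time (a new reading comes with each control period).
- bot.camera(name): name is "scene" or "top" or "wrist"; returns a dict with "color" (420x560x3 uint8, red, green, blue), "fx", "fy", "cx", "cy" (pixels), "rvec" (rotation vector, rad) and "tvec" (3), from world to camera coordinates, as OpenCV has them. Camera axes: x right, y down, z forward; pixel columns grow to the right and rows downward; lengths in m; the calibration is good to about 2 mm. A picture is of the moment at which its call begins. There is no depth.
- bot.job_done(): hands the job in, once; it reports no verdict.
The state is a dict: "clock": time; "joint_pos": joint angles; "joint_vel": joint speeds; "tau": joint torques, N m; "eef_pos": TCP position; "tool_rot": TCP orientation; "ft_force": force on the tool from outside, world axes, zero at the start; "ft_torque": the same for the moment, N m; "grip_width": finger opening in m.
Only numpy, scipy, OpenCV 4.12 (cv2) and the standard library are available. Lean on these libraries where they do the work, as an engineer would, in place of code of your own. Each camera call takes 0.05 s, during which the arm holds its last target.

## Working session

There is one attempt and no reset: what is moved stays moved. The work goes in short steps, Python scripts to look and compute and a shell command to move; the robot and the scene stay as the last step left them, time stands still between calls to the robot, and variables do not carry over. Pictures are saved under pics/ and viewed, and the job is handed in when it is done.

```bash
mkdir -p pics; cat > h.py <<'E'
import numpy as np, cv2
from scipy.spatial.transform import Rotation as R
from workcell import bot
def snap(n,f):
    c=bot.camera(n); cv2.imwrite('pics/'+f,c['color'][:,:,::-1]); return c
def ray(c,u,v,z):
    Rm=cv2.Rodrigues(np.array(c['rvec'],float))[0]; t=np.array(c['tvec'],float).ravel()
    o=-Rm.T@t; d=Rm.T@np.array([(u-c['cx'])/c['fx'],(v-c['cy'])/c['fy'],1])
    return o+d*(z-o[2])/d[2]
def proj(c,P):
    p,_=cv2.projectPoints(np.array(P,float).reshape(-1,3),np.array(c['rvec'],float),np.array(c['tvec'],float),np.array([[c['fx'],0,c['cx']],[0,c['fy'],c['cy']],[0,0,1.]]),None)
    return p.reshape(-1,2)
def rel(P,Rt=None):
    """units rows for target TCP P, optional target rotation matrix"""
    o=bot.get_obs(); r=R.from_quat(o['tool_rot']); s=r.inv().apply(np.array(P)-o['eef_pos'])/.025
    t=np.zeros(3) if Rt is None else (r.inv()*Rt).as_rotvec()*18/np.pi
    return np.round(s,2),np.round(t,2)
E
python3 - <<'E'
from h import *
for n in ['scene','top','wrist']:
    c=snap(n,n+'0.png'); print(n,c['fx'],c['cx'],c['cy'],c['rvec'],c['tvec'])
o=bot.get_obs(); print(o); print(R.from_quat(o['tool_rot']).as_matrix())
E
```

```text
scene 470.7979327374342 287.6104536426831 202.19388869064724 [ 2.22374197  1.27554587 -0.40281014] [-0.35914113 -0.27500024  1.07642698]
top 453.7311142603691 287.6433800897488 211.64460160269851 [ 2.13876671 -2.14653431  0.15829899] [0.07710658 0.5390989  0.87238232]
wrist 350.92731181671735 276.003680009952 204.91967756335544 [-2.32302096 -1.70893213 -0.26100807] [-0.49922578 -0.0401341   0.37990736]
{'clock': 0.15, 'joint_pos': array([1.26695313e+00, 2.41241169e-01, 4.06851613e-03, 1.33520373e+00,
       3.02631539e-05, 1.57081246e+00]), 'joint_vel': array([-0.00111331, -0.00244941,  0.00382349, -0.00067988,  0.00232838,
       -0.0007536 ]), 'tau': array([-8.53406902e-06, -3.72635293e+01,  2.52638394e+01,  1.23614649e-02,
       -1.97547860e-05, -9.83347547e-06]), 'eef_pos': array([0.14944727, 0.4766571 , 0.23063014]), 'tool_rot': array([ 0.69951189, -0.10711277,  0.10692254, -0.69841073]), 'ft_force': array([ 0.21259975, -0.15693047,  0.37821099]), 'ft_torque': array([ 0.0124202,  0.0066486, -0.0712355]), 'grip_width': 0.08538559440566632}
[[ 9.54188852e-01 -5.01612423e-04  2.99204583e-01]
 [-2.99205002e-01 -1.49862267e-03  9.54187676e-01]
 [-3.02376202e-05 -9.99998751e-01 -1.58005399e-03]]
```

View pics/scene0.png

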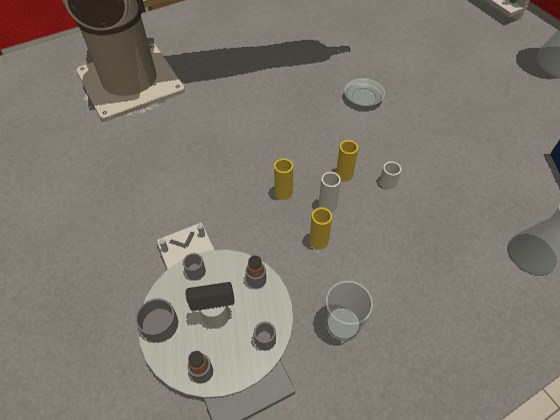

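View pics/top0.png

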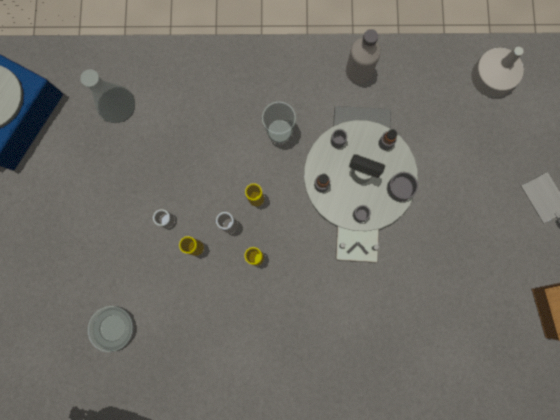

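View pics/wrist0.png

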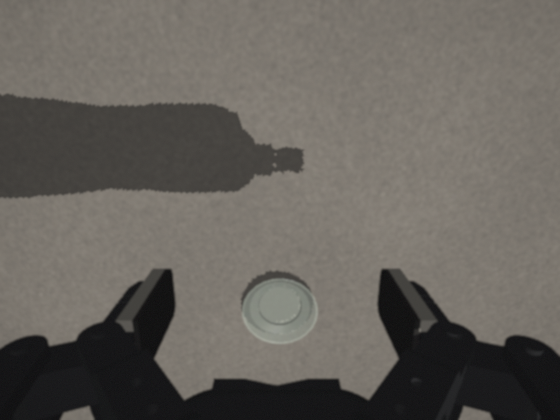

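Scene: the carousel is at (216,318), its wide cup at (157,318), and the tongue with two pins at (185,242). White tubes stand at scene (330,190)/top (225,220) and scene (391,175)/top (162,217). The rest are yellow and don't count. The first is taller, so it should be the thimble. I'll confirm that with enlarged crops.

```bash
python3 - <<'E'
import cv2,numpy as np
s=cv2.imread('pics/scene0.png');t=cv2.imread('pics/top0.png')
a=cv2.resize(s[130:260,260:420],None,fx=2.5,fy=2.5,interpolation=cv2.INTER_CUBIC)
b=cv2.resize(t[160:290,140:300],None,fx=2.5,fy=2.5,interpolation=cv2.INTER_CUBIC)
cv2.imwrite('pics/crop1.png',np.hstack([a,b]))
cv2.imwrite('pics/crop2.png',cv2.resize(t[100:270,290:430],None,fx=3.5,fy=3.5,interpolation=cv2.INTER_CUBIC))
cv2.imwrite('pics/crop3.png',cv2.resize(s[215:400,130:310],None,fx=3.2,fy=3.2,interpolation=cv2.INTER_CUBIC))
E
```

```text
(no output)
```

View pics/crop1.png

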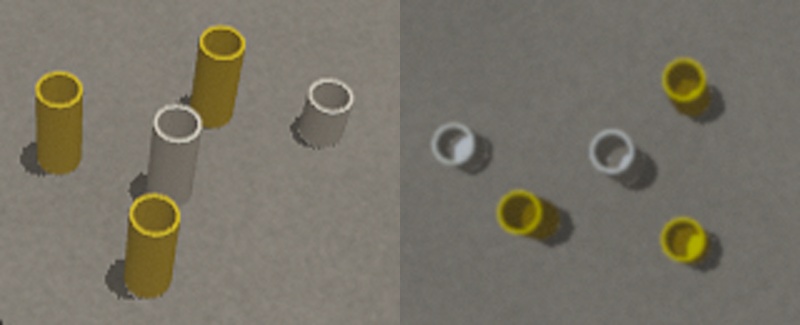

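View pics/crop2.png

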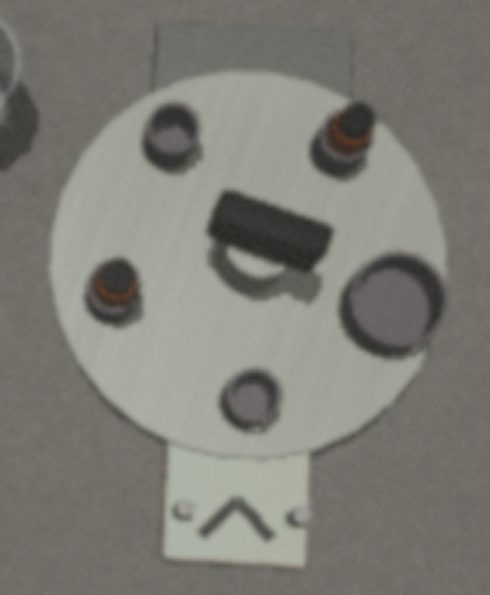

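View pics/crop3.png

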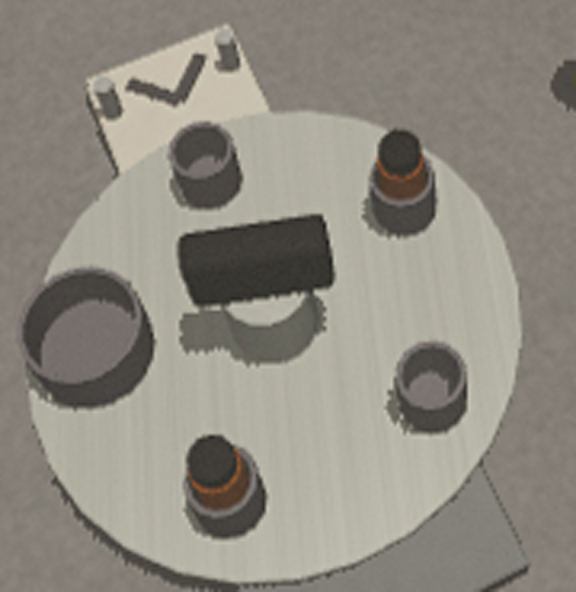

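```bash
cat > m.py <<'E'
from h import *
t=bot.camera('top'); s=bot.camera('scene')
T=lambda u,v,z: ray(t,u,v,z)[:2]; S=lambda u,v,z: ray(s,u,v,z)[:2]
def both(n,a,b,z):
    p,q=T(*a,z),S(*b,z); print(n,p.round(4),q.round(4)); return (p+q)/2
E
python3 - <<'E'
from m import *
def disc(c,lo):
    g=cv2.cvtColor(c['color'],cv2.COLOR_RGB2HSV); return g
L=both('pinL',(342.3,245.4),(200,225.9),.049)
Rr=both('pinR',(375.1,247.1),(162.2,241.6),.049)
w=both('wide',(402.3,186.9),(157.2,316.6),.061)
th=both('thim',(224.8,220.4),(331.2,179.6),.08)
d=both('disc',(361,175.4),(216,319),.026)
print('pin dist',np.linalg.norm(L-Rr),'mid-axis',np.linalg.norm((L+Rr)/2-d),'wide-axis',np.linalg.norm(w-d))
sh=both('short',(140+54/2.5,160+143/2.5),(260+331/2.5,130+97/2.5),.042); print('short-tall',np.linalg.norm(sh-th))
# bar ends in top view crop (210..,332..)
for n,a in [('barA',(221,212)),('barB',(322,252))]: print(n,T(290+a[0]/3.5,100+a[1]/3.5,.117))
m=(L+Rr)/2-d; v=w-d
print('tongue ang',np.degrees(np.arctan2(m[1],m[0])),'wide ang',np.degrees(np.arctan2(v[1],v[0])))
n=Rr-L; print('pin line ang',np.degrees(np.arctan2(n[1],n[0])))
E
```

```text
pinL [ 0.4704 -0.0323] [ 0.4719 -0.0321]
pinR [ 0.4668 -0.0968] [ 0.4689 -0.0983]
wide [ 0.585  -0.1522] [ 0.5925 -0.1523]
thim [0.5169 0.1957] [0.5188 0.1977]
disc [ 0.6168 -0.0768] [ 0.6239 -0.0776]
pin dist 0.06538493296002688 mid-axis 0.15135680384564976 wide-axis 0.08142886689983234
short [0.5288 0.3281] [0.5307 0.3303]
short-tall 0.13298624184719832
barA [ 0.6240927  -0.04797879]
barB [ 0.60194644 -0.10123266]
tongue ang 175.32372008338413 wide ang -112.84942295616267
pin line ang -92.86858153206376
```

```bash
cat > disc.py <<'E'
from m import *
from scipy.optimize import least_squares
def edge(c,ctr,rng):
    # radial search from predicted rim for the disc/table brightness edge
    g=cv2.GaussianBlur(cv2.cvtColor(c['color'],cv2.COLOR_RGB2GRAY),(3,3),0).astype(float); pts=[]
    for a in np.radians(np.arange(0,360,5)):
        rr=np.linspace(.105,.131,53); P=np.c_[ctr[0]+rr*np.cos(a),ctr[1]+rr*np.sin(a),np.full(53,.026)]
        p=proj(c,P).astype(np.float32); v=cv2.remap(g.astype(np.float32),p[:,:1],p[:,1:],cv2.INTER_LINEAR).ravel()
        d=v[:-4]-v[4:]; i=d.argmax()
        if d[i]>25: pts.append(P[i+2,:2])
    return np.array(pts)
for n,c in [('top',t),('scene',s)]:
    ctr=np.array([.62,-.0765])
    for k in range(3):
        p=edge(c,ctr,0); r=least_squares(lambda x:np.hypot(*(p-x[:2]).T)-x[2],[*ctr,.118],loss='soft_l1',f_scale=.001); ctr=r.x[:2]
    print(n,len(p),r.x,np.median(abs(r.fun)))
E
python3 disc.py
```

```text
top 5 [ 0.62206323 -0.07604895  0.11920713] 9.949546949759858e-05
scene 38 [ 0.61978319 -0.07568586  0.11684709] 0.00012382327028435253
```

```bash
sed -i 's/d\[i\]>25/d[i]>12/' disc.py; python3 disc.py
```

```text
top 58 [ 0.61966841 -0.07549238  0.11691487] 0.0004576860214346168
scene 61 [ 0.61943923 -0.07541979  0.11709646] 0.0003557265020443928
```

Fits: axis (0.6195, -0.0755) from both cameras, pins 65 mm apart and 150 mm from the axis, cup about 83 mm out. The tall thimble is at (0.518, 0.197), 133 mm from the short one. The carousel has to turn about -71°. I'll start moving towards the hub.

```bash
python3 -m handwheel '[[2.1,0,-1.33,0,0,0],[4.2,0,-2.66,0,0,0],[6.3,0,-4,0,0,0],[8.4,0,-5.3,0,0,0],[10.5,0,-6.65,0,0,0]]' 0.2; python3 - <<'E'
from h import *
o=bot.get_obs(); print(o['joint_pos'].round(3),o['eef_pos'].round(4),o['grip_width'])
E
```

```text
clock: 1.08
eef_pos: [0.3515, 0.2385, 0.2316]
tool_rot: [-0.699, 0.107, -0.107, 0.699]
ft_force: [0.7, 0.5, 0.8]
grip_width: 0.0512
[ 0.596  0.09  -0.176  1.303  0.     0.899] [0.3515 0.2385 0.2316] 0.051184181207405414
```

```bash
python3 -m handwheel '[[2,0,-1.3,0,-1,0],[4,0,-2.6,0,-2,0],[6,0,-3.9,0,-3,0],[8,0,-5.2,0,-4,0],[10,0,-6.5,0,-5,0]]' 0.3; python3 - <<'E'
from h import *
o=bot.get_obs(); print(o['joint_pos'].round(3))
y=np.radians(157.5); z=np.array([np.cos(y),np.sin(y),0]); yy=np.array([0,0,-1]); x=np.cross(yy,z)
print(rel([.6195,-.0755,.16],R.from_matrix(np.c_[x,yy,z])))
E
```

```text
clock: 1.7
eef_pos: [0.5276, 0.0259, 0.2316]
tool_rot: [-0.683, -0.185, 0.184, 0.683]
ft_force: [0.4, 0.2, 0.3]
grip_width: 0.0559
[ 0.049  0.296  0.08   1.354  0.    -0.479]
(array([ 1.13,  2.86, -5.36]), array([ 0.  , -3.72,  0.  ]))
```

```bash
python3 -m handwheel '[[0.3,0.5,-1,0,-0.9,0],[0.5,1,-2,0,-1.8,0],[0.8,1.5,-3,0,-2.7,0],[0.9,2,-4.5,0,-3.5,0],[0.9,2,-4.5,0,-3.5,0]]' ; python3 - <<'E'
from m import *
cv2.imwrite('pics/top1.png',t['color'][:,:,::-1]);cv2.imwrite('pics/scene1.png',s['color'][:,:,::-1]);snap('wrist','wrist1.png')
o=bot.get_obs(); print(o['joint_pos'].round(3),o['clock'])
y=np.radians(157.5); z=np.array([np.cos(y),np.sin(y),0]); yy=np.array([0,0,-1]); x=np.cross(yy,z)
print(rel([.6195,-.0755,.08],R.from_matrix(np.c_[x,yy,z])))
E
```

```text
clock: 2.33
eef_pos: [0.6022, -0.0608, 0.1794]
tool_rot: [-0.597, -0.378, 0.379, 0.598]
ft_force: [-0.5, 0.4, -0.3]
grip_width: 0.0552
[-0.097  0.473  0.211  1.31   0.    -1.229] 2.475
(array([-0.31,  4.06, -0.93]), array([-0.  , -0.26,  0.  ]))
```

View pics/wrist1.png

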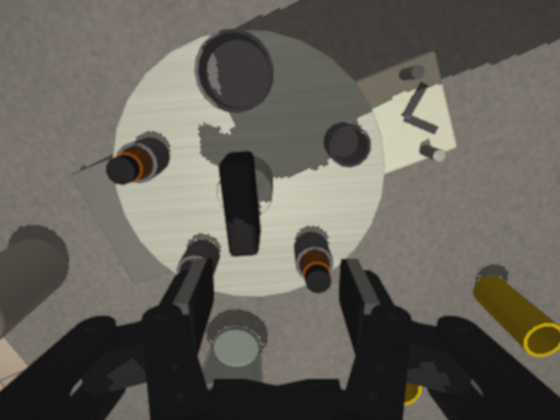

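```bash
python3 - <<'E'
from h import *
c=bot.camera('wrist')
P=lambda u,v,z:ray(c,u,v,z)[:2]
ang=lambda a:np.degrees(np.arctan2(a[1],a[0]))
print(ang(P(221,160,.117)-P(231,255,.117)),ang(P(254,155,.117)-P(260,250,.117)))
A=P(240,156,.117);B=P(246,252,.117);print(A,B,(A+B)/2,np.linalg.norm(A-B))
w=P(235,70,.061); a=np.array([.6195,-.0755]); print(w,ang(w-a),np.linalg.norm(w-a))
l=P(412,73,.049);r=P(432,151,.049); print(l,r,np.linalg.norm(l-r),ang((l+r)/2-a),ang(l-r))
img=cv2.resize(c['color'][120:290,150:320],None,fx=3.4,fy=3.4)[:,:,::-1]; cv2.imwrite('pics/w1c.png',np.clip(img.astype(float)*2,0,255))
E
```

```text
-111.78831642096816 -112.5353521243026
[ 0.60371436 -0.1056091 ] [ 0.6284416  -0.04809791] [ 0.61607798 -0.0768535 ] 0.06260170989580523
[ 0.58863403 -0.15508885] -111.19717597691215 0.08536447128736917
[ 0.47222659 -0.0992071 ] [ 0.47621451 -0.03755948] 0.061776472892447136 177.1955322009826 -93.70125127483428[ WARN:0@1.178] global loadsave.cpp:1063 imwrite_ Unsupported depth image for selected encoder is fallbacked to CV_8U.
```

View pics/w1c.png

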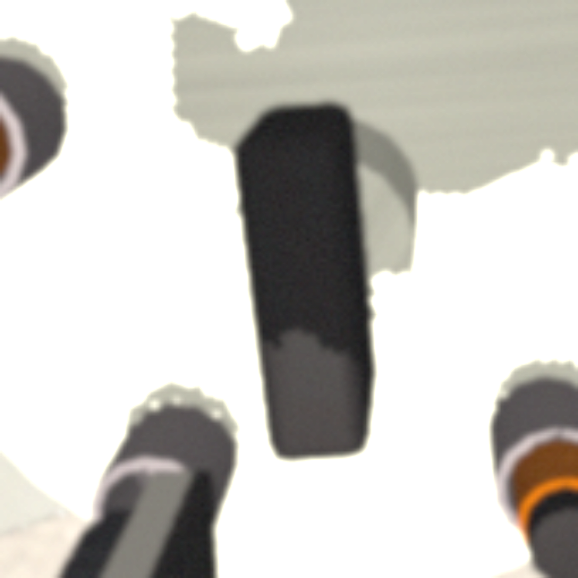

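The wrist view shows the bar at -112°, centre about (0.616, -0.077), the wide cup 85 mm from the axis at -111°, and the tongue at about 176–177°. This agrees with the other views, so I'll descend and grip.

```bash
python3 -m handwheel '[[-0.3,0.5,-0.9,0,-0.3,0],[-0.3,1.5,-0.9,0,-0.3,0],[-0.3,2.5,-0.9,0,-0.3,0],[-0.3,3.5,-0.9,0,-0.3,0],[-0.3,4.05,-0.9,0,-0.3,0]]'; python3 -m handwheel '[[0,0,0,0,0,0],[0,0,0,0,0,0],[0,0,0,0,0,0],[0,0,0,0,0,0],[0,0,0,0,0,0]]' -1
python3 - <<'E'
from h import *
o=bot.get_obs(); r=R.from_quat(o['tool_rot']).as_matrix(); print(np.degrees(np.arctan2(r[1,2],r[0,2])),o['joint_pos'].round(3),o['ft_torque'])
E
```

```text
clock: 3.15
eef_pos: [0.6185, -0.0742, 0.0795]
tool_rot: [-0.586, -0.395, 0.396, 0.587]
ft_force: [0.0, -0.0, 0.6]
grip_width: 0.0551
clock: 3.78
eef_pos: [0.62, -0.0751, 0.0816]
tool_rot: [0.587, 0.396, -0.394, -0.586]
ft_force: [-0.8, 1.3, 5.9]
grip_width: 0.0197
157.9142527223641 [-1.210e-01  5.780e-01  1.170e-01  1.107e+00  1.000e-03 -1.306e+00] [ 0.33909467  0.3902001  -0.00350141]
```

```bash
python3 -m handwheel '[[0,0,0,0,0.8,0],[0,0,0,0,1.6,0],[0,0,0,0,2.4,0],[0,0,0,0,3.2,0],[0,0,0,0,4,0]]'; python3 -m handwheel '[[0,0,0,0,0.8,0],[0,0,0,0,1.6,0],[0,0,0,0,2.4,0],[0,0,0,0,3.1,0],[0,0,0,0,3.1,0]]' 
python3 - <<'E'
from m import *
cv2.imwrite('pics/top2.png',t['color'][:,:,::-1]);cv2.imwrite('pics/scene2.png',s['color'][:,:,::-1]);snap('wrist','wrist2.png')
o=bot.get_obs(); r=R.from_quat(o['tool_rot']).as_matrix(); print(np.degrees(np.arctan2(r[1,2],r[0,2])),o['joint_pos'].round(3),o['ft_torque'],o['eef_pos'])
E
```

```text
clock: 4.4
eef_pos: [0.6203, -0.0753, 0.0816]
tool_rot: [0.687, 0.17, -0.168, -0.686]
ft_force: [-0.2, -0.0, 5.6]
grip_width: 0.019
clock: 5.03
eef_pos: [0.6204, -0.0757, 0.0816]
tool_rot: [0.707, -0.018, 0.02, -0.707]
ft_force: [-0.7, 0.4, 5.1]
grip_width: 0.0192
86.89601708774006 [-0.121  0.579  0.117  1.106 -0.    -0.067] [ 0.00922468  0.2226627  -0.17009673] [ 0.620417   -0.07566138  0.08162044]
```

View pics/wrist2.png

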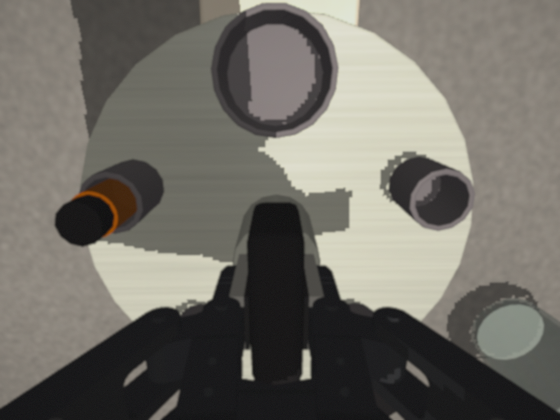

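View pics/scene2.png

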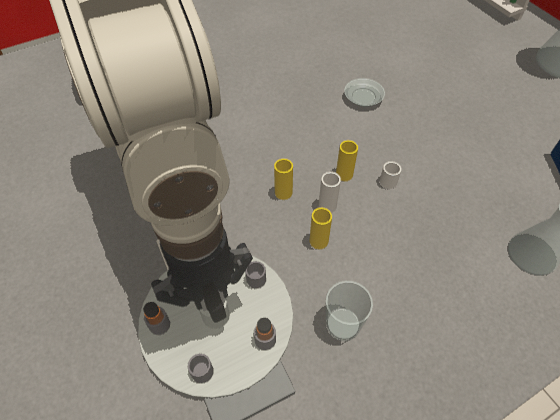

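```bash
python3 - <<'E'
from h import *
c=bot.camera('wrist'); a=np.array([.6195,-.0755]);a2=bot.get_obs()['eef_pos'][:2]
P=lambda u,v,z:ray(c,u,v,z)[:2]
ang=lambda a:np.degrees(np.arctan2(a[1],a[0]))
w=P(275,69,.061); print(w,ang(w-a),ang(w-a2),np.linalg.norm(w-a))
l=P(200,3,.02);r=P(359,3,.02);print(l,r,np.linalg.norm(l-r),ang((l+r)/2-a),ang((l+r)/2-a2))
cv2.imwrite('pics/w2c.png',cv2.resize(c['color'][0:140,170:380],None,fx=3.5,fy=3.5,interpolation=cv2.INTER_CUBIC)[:,:,::-1])
E
```

```text
[ 0.53354975 -0.07154413] 177.36481231642543 177.31171282276802 0.08604123738412926
[ 0.49711664 -0.10854185] [ 0.50145621 -0.0263848 ] 0.08227157716763352 176.1752805886836 176.14605778161413
```

View pics/w2c.png

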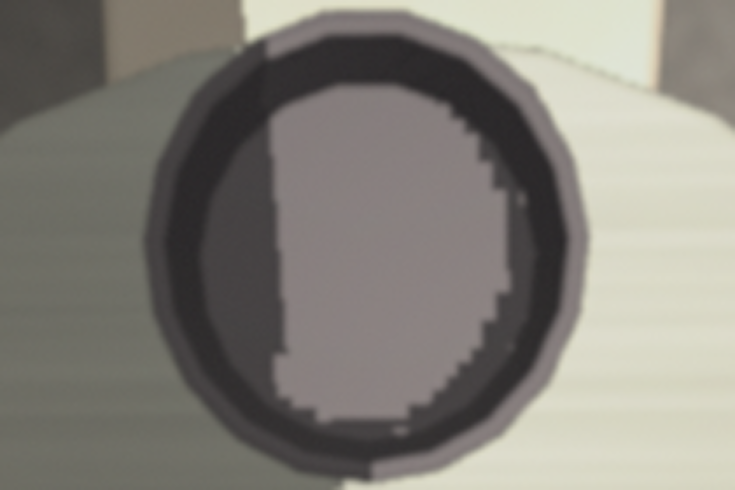

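Measured in the same image, the cup is about 1° past the tongue's centre line: cup 177.3°, tongue 176.2°. I'll turn 1° more, release, and lift.

```bash
python3 -m handwheel '[[0,0,0,0,0.1,0],[0,0,0,0,0.1,0],[0,0,0,0,0.1,0],[0,0,0,0,0.1,0],[0,0,0,0,0.1,0]]';  python3 -m handwheel '[[0,0,0,0,0,0],[0,0,0,0,0,0],[0,0,0,0,0,0],[0,-1,0,0,0,0],[0,-3,0,0,0,0]]' 0.3
python3 -m handwheel '[[0,-2,2,0,0,0],[0,-2.2,4.4,0,0,0],[0,-2.2,6.8,0,0,0],[0,-2.2,9,0,0,0],[0,-2.2,11,0,0,0]]'
python3 - <<'E'
from m import *
cv2.imwrite('pics/top3.png',t['color'][:,:,::-1]);cv2.imwrite('pics/scene3.png',s['color'][:,:,::-1]);snap('wrist','wrist3.png')
f=lambda i,a,b,c,d:cv2.resize(i[a:b,c:d,::-1],None,fx=3.5,fy=3.5,interpolation=cv2.INTER_CUBIC)
cv2.imwrite('pics/c3t.png',f(t['color'],110,270,300,430)); cv2.imwrite('pics/c3s.png',f(s['color'],215,385,130,300))
print(bot.get_obs()['eef_pos'],bot.get_obs()['joint_pos'])
E
```

```text
clock: 5.85
eef_pos: [0.6204, -0.0757, 0.0816]
tool_rot: [0.707, -0.024, 0.026, -0.706]
ft_force: [0.5, 0.7, 5.8]
grip_width: 0.0192
clock: 6.48
eef_pos: [0.6172, -0.0751, 0.1528]
tool_rot: [-0.706, 0.028, -0.023, 0.707]
ft_force: [0.9, 0.6, 0.5]
grip_width: 0.0553
clock: 7.1
eef_pos: [0.6387, 0.2012, 0.21]
tool_rot: [0.707, -0.025, 0.025, -0.707]
ft_force: [1.0, -0.7, 0.8]
grip_width: 0.0554
[0.63837637 0.20200846 0.20923623] [ 3.06503356e-01  6.03109148e-01  4.98702865e-01  1.46720290e+00
 -7.09203630e-05  3.73092801e-01]
```

View pics/c3t.png

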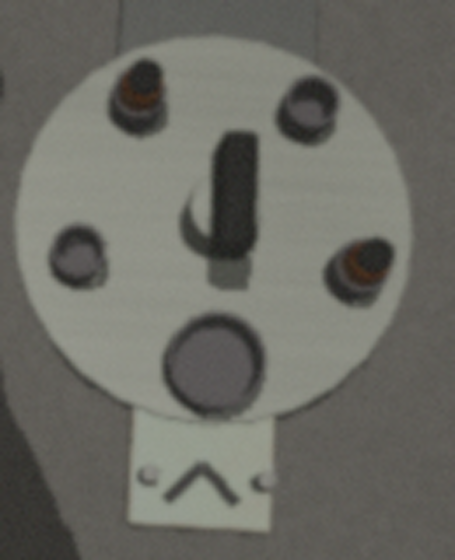

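View pics/c3s.png

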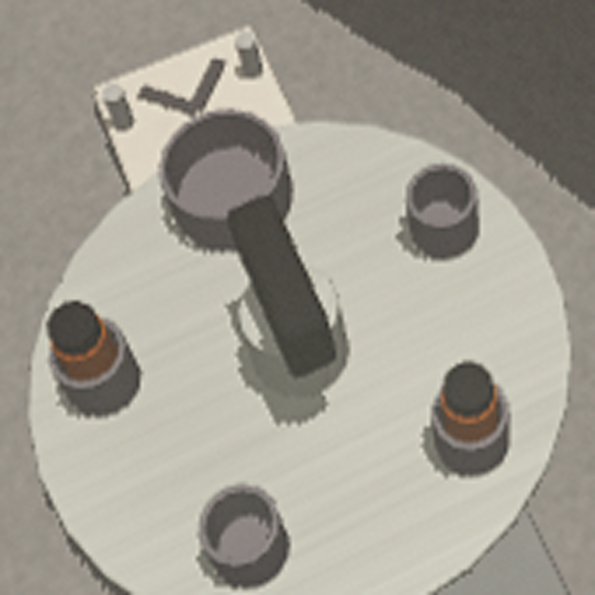

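View pics/wrist3.png

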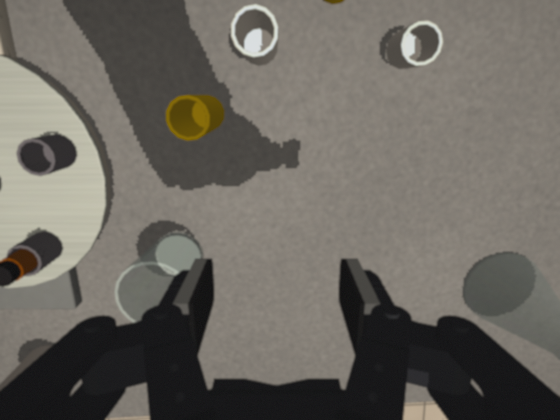

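```bash
python3 - <<'E'
from m import *
a=np.array([.6195,-.0755]); ang=lambda a:np.degrees(np.arctan2(a[1],a[0]))%360
w=both('wide',(361,214.3),(194,262.1),.061)
for n,q in (('T',T(361,214.3,.061)),('S',S(194,262.1,.061))): print(n,ang(q-a),np.linalg.norm(q-a))
for n,f,l,r in (('T',T,(342.3,245.4),(374.9,247.7)),('S',S,(200.6,226.4),(162.9,242.1))):
    L,Q=f(*l,.049),f(*r,.049); print(n,L,Q,ang((L+Q)/2-a),ang(Q-L)-90)
c=bot.camera('wrist'); print('tall',ray(c,254,31,.08),'short',ray(c,421,43,.042))
# bar top end towards cup / away, scene
for u,v in ((130+250/3.5,215+203/3.5),(130+317/3.5,215+365/3.5)): print(S(u,v,.117))
for u,v in ((120/1+0,0),): pass
b1=T(300+237/3.5,110+135/3.5,.117);b2=T(300+231/3.5,110+248/3.5,.117);print(b1,b2,ang(b2-b1))
for u,v in((254,192),(254,256),(188,245)): print('yel',T(u,v,.08))
E
```

```text
wide [ 0.5305 -0.0689] [ 0.537  -0.0699]
T 175.77563669872944 0.08928002799361139
S 176.08632010494944 0.0827052890622602
T [ 0.47042299 -0.03232434] [ 0.4656627  -0.09638189] 175.7907554993592 175.7500062191187
S [ 0.4732844  -0.03168399] [ 0.47037207 -0.09762356] 175.7992717139447 177.471083773428
tall [0.51862778 0.19159274 0.08      ] short [0.53074036 0.32425651 0.042     ]
[ 0.59068974 -0.07300085]
[ 0.6659057  -0.07943807]
[ 0.64718784 -0.07594299] [ 0.58518834 -0.07091186] 175.36073057786538
yel [0.57214794 0.14010832]
yel [0.4486009  0.13916789]
yel [0.46992167 0.26500266]
```

The carousel sits at about 176°, in line with the tongue (175.8–177° across the cameras). Next I'll go above the tall thimble at about (0.518, 0.195). With the jaws along y they clear the yellow tubes, so no wrist turn is needed.

```bash
python3 - <<'E'
from h import *
print(rel([.518,.195,.15]))
E
```

```text
(array([-4.81,  2.4 , -0.47]), array([0., 0., 0.]))
```

```bash
python3 -m handwheel '[[-1.5,0.5,-0.2,0,0,0],[-3,1,-0.3,0,0,0],[-4.8,1.5,-0.45,0,0,0],[-4.8,1.9,-0.45,0,0,0],[-4.8,1.9,-0.45,0,0,0]]'
python3 - <<'E'
from m import *
c=snap('wrist','wrist4.png'); cv2.imwrite('pics/scene4.png',s['color'][:,:,::-1])
o=bot.get_obs();print(o['eef_pos'],proj(c,[[.518,.195,.08],[.518,.195,0]]), rel([.518,.195,.04]))
E
```

```text
clock: 8.02
eef_pos: [0.5189, 0.1952, 0.1627]
tool_rot: [0.707, -0.026, 0.026, -0.707]
ft_force: [0.2, -0.7, 0.1]
grip_width: 0.0557
[0.5203854  0.19613243 0.16356445] [[274.1940259  208.49519257]
 [274.45754488 180.64484507]] (array([-0.1 ,  4.94, -0.06]), array([0., 0., 0.]))
```

View pics/wrist4.png

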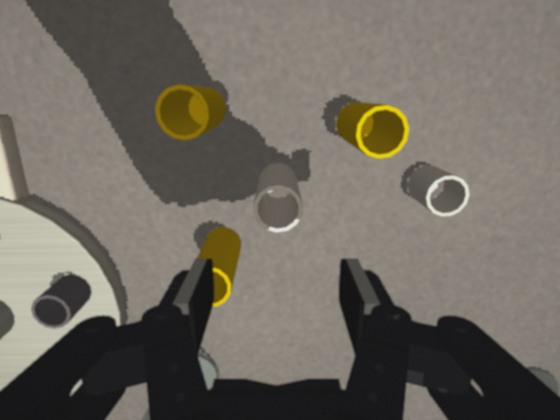

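View pics/scene4.png

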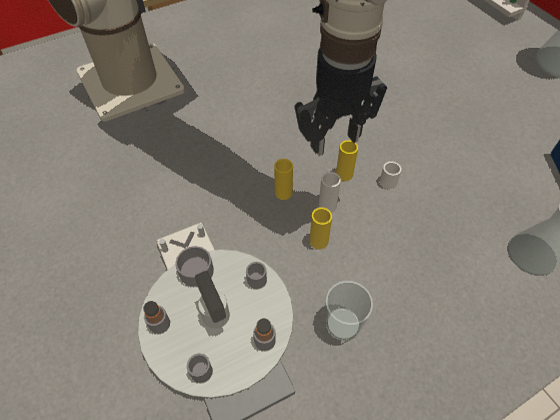

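The wrist view shows the tall white tube's rim at (278,208), within 4 px of the prediction and between the open fingers. The short one is at (440,195). I'll descend and grip.

```bash
python3 -m handwheel '[[-0.1,1,0.03,0,0,0],[-0.1,2.3,0.03,0,0,0],[-0.1,3.6,0.03,0,0,0],[-0.1,4.6,0.03,0,0,0],[-0.1,4.9,0.03,0,0,0]]'
python3 -m handwheel '[[0,0,0,0,0,0],[0,0,0,0,0,0],[0,0,0,0,0,0],[0,0,0,0,0,0],[0,0,0,0,0,0]]' -1
python3 - <<'E'
from m import *
c=snap('wrist','wrist5.png'); cv2.imwrite('pics/s5.png',cv2.resize(s['color'][80:270,240:420],None,fx=3,fy=3)[:,:,::-1])
o=bot.get_obs();print(o['eef_pos'],o['ft_force'])
E
```

```text
clock: 8.8
eef_pos: [0.5161, 0.197, 0.0388]
tool_rot: [0.707, -0.026, 0.025, -0.706]
ft_force: [0.1, 0.6, 0.9]
grip_width: 0.0553
clock: 9.43
eef_pos: [0.5165, 0.1975, 0.0409]
tool_rot: [-0.706, 0.025, -0.026, 0.707]
ft_force: [0.2, 0.0, 2.9]
grip_width: 0.0334
[0.51650568 0.19750002 0.04092065] [-0.15465891 -0.32461179  5.60284785]
```

View pics/s5.png

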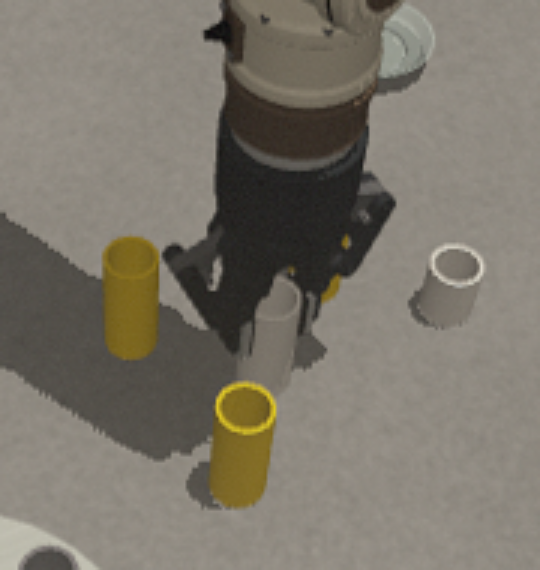

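View pics/wrist5.png

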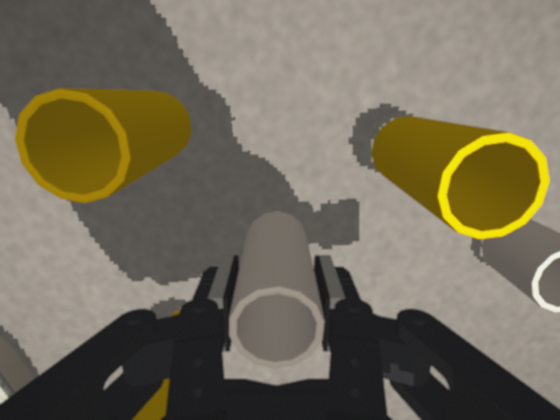

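```bash
python3 -m handwheel '[[0,-1,0,0,0,0],[0,-2,0,0,0,0],[0,-3.2,0,0,0,0],[0,-4.5,0,0,0,0],[0,-4.5,0,0,0,0]]'
python3 - <<'E'
from h import *
c=bot.camera('wrist'); o=bot.get_obs(); zt=o['eef_pos'][2]-.0409+.08
c=snap('wrist','wrist6.png'); cs=snap('scene','scene6.png')
r=R.from_quat(o['tool_rot'])
p=ray(c,276,327,zt); print(o['eef_pos'],o['ft_force'],o['grip_width'],p,p-o['eef_pos'])
print(rel([.535,-.0695,.153]))
E
```

```text
clock: 10.2
eef_pos: [0.5176, 0.198, 0.155]
tool_rot: [-0.706, 0.023, -0.027, 0.707]
ft_force: [1.1, 0.7, -1.4]
grip_width: 0.0337
[0.51642857 0.19749169 0.15313127] [-0.27316666  0.01348588 -1.34905468] 0.03357272559918407 [0.51751304 0.19731291 0.19223127] [ 0.00108447 -0.00017878  0.0391    ]
(array([  1.56,  -0.07, -10.57]), array([0., 0., 0.]))
```

View pics/wrist6.png

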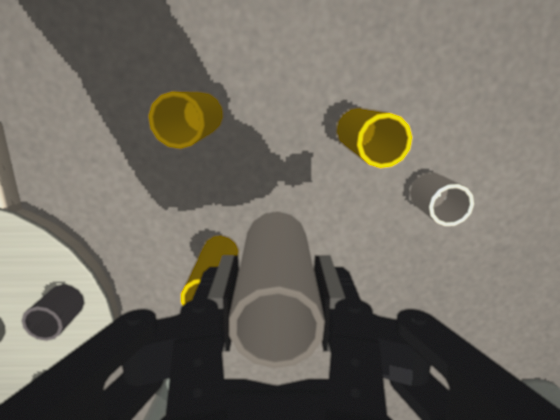

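The thimble is held, upright in the hand, about 1 mm off centre. I'll carry it over the cup.

```bash
python3 -m handwheel '[[0.3,-0.3,-1.6,0,0,0],[0.6,-0.3,-3.6,0,0,0],[0.9,-0.3,-5.6,0,0,0],[1.2,-0.3,-7.8,0,0,0],[1.5,-0.3,-9.2,0,0,0]]'
python3 -m handwheel '[[0,0,-0.7,0,0,0],[0,0,-1.3,0,0,0],[0,0,-1.3,0,0,0],[0,0,-1.3,0,0,0],[0,0,-1.3,0,0,0]]'
python3 - <<'E'
from h import *
for n in ('wrist','top','scene'): c=snap(n,n+'7.png')
i=[cv2.imread('pics/top7.png')[150:270,300:420],cv2.imread('pics/scene7.png')[180:300,140:260]]
cv2.imwrite('pics/c7.png',cv2.resize(np.hstack(i),None,fx=3.3,fy=3.3,interpolation=cv2.INTER_CUBIC))
o=bot.get_obs(); print(o['eef_pos'],o['grip_width'],rel([.534,-.0695,.153]))
E
```

```text
clock: 10.98
eef_pos: [0.5355, -0.037, 0.1582]
tool_rot: [0.707, -0.027, 0.025, -0.707]
ft_force: [0.3, 0.1, -0.1]
grip_width: 0.0335
clock: 11.6
eef_pos: [0.5347, -0.0662, 0.1602]
tool_rot: [-0.707, 0.025, -0.025, 0.707]
ft_force: [-0.2, 0.2, -0.3]
grip_width: 0.0334
[ 0.53470732 -0.06656876  0.1602162 ] 0.03322629214313717 (array([-0.02,  0.29, -0.12]), array([0., 0., 0.]))
```

View pics/wrist7.png

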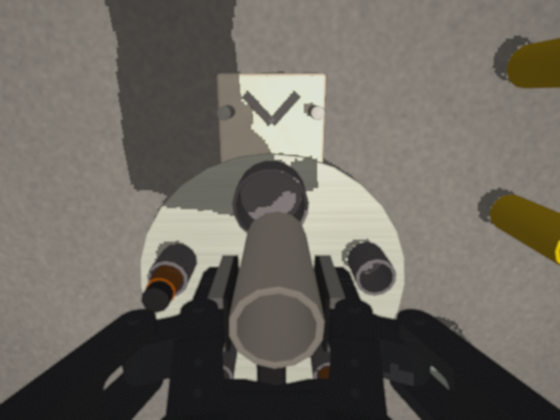

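View pics/c7.png

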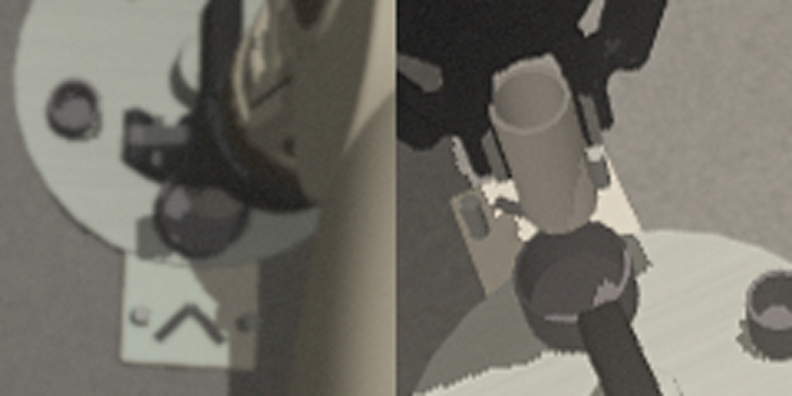

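```bash
python3 - <<'E'
from h import *
c=bot.camera('wrist'); a=np.array([.6195,-.0755,0]); o=bot.get_obs(); print(o['eef_pos'])
for n,u,v,z in (('rimL',233,199,.061),('rimR',308,199,.061),('rimFar',271,161,.061),('pinL',225,111,.049),('pinR',317,111,.049),('thTop',276,327,o['eef_pos'][2]+.039),('tongueL',218.5,80,.02),('tongueR',326,80,.02)):
    p=ray(c,u,v,z); d=p-a; print(n,p.round(4),np.degrees(np.arctan2(d[1],d[0])).round(1)%360,np.hypot(*d[:2]).round(4))
E
```

```text
[ 0.53471496 -0.06671719  0.16021911]
rimL [ 0.5281 -0.0971  0.061 ] 193.3 0.094
rimR [ 0.5318 -0.0432  0.061 ] 159.8 0.0935
rimFar [ 0.5024 -0.0678  0.061 ] 176.2 0.1174
pinL [ 0.4671 -0.0977  0.049 ] 188.3 0.154
pinR [ 0.4715 -0.0333  0.049 ] 164.1 0.1539
thTop [ 0.5359 -0.0667  0.1992] 174.0 0.084
tongueL [ 0.445  -0.1042  0.02  ] 189.3 0.1768
tongueR [ 0.4506 -0.0225  0.02  ] 162.6 0.177
```

Cup centre is about (0.534, -0.070) with 8 mm clearance all round. Cup 176.5° and pins' midpoint 176.2° agree. I'll lower in stages.

```bash
python3 -m handwheel '[[-0.02,0.3,-0.13,0,0,0],[-0.02,1,-0.13,0,0,0],[-0.02,1.8,-0.13,0,0,0],[-0.02,2.6,-0.13,0,0,0],[-0.02,3.2,-0.13,0,0,0]]'
python3 -m handwheel '[[0,0,0,0,0,0],[0,0.1,0,0,0,0],[0,0.1,0,0,0,0],[0,0.1,0,0,0,0],[0,0.1,0,0,0,0]]'
python3 - <<'E'
from h import *
for n in ('wrist','top','scene'): c=snap(n,n+'8.png')
i=[cv2.imread('pics/wrist8.png')[120:260,200:340],cv2.imread('pics/scene8.png')[180:320,130:270]]
cv2.imwrite('pics/c8.png',cv2.resize(np.hstack(i),None,fx=2.8,fy=2.8,interpolation=cv2.INTER_CUBIC))
o=bot.get_obs(); print(o['eef_pos'],o['ft_force'])
E
```

```text
clock: 12.42
eef_pos: [0.5332, -0.0705, 0.0787]
tool_rot: [-0.707, 0.026, -0.025, 0.707]
ft_force: [1.3, -0.4, 0.2]
grip_width: 0.0333
clock: 13.05
eef_pos: [0.5342, -0.0704, 0.0781]
tool_rot: [0.707, -0.025, 0.026, -0.707]
ft_force: [0.4, 0.5, -0.4]
grip_width: 0.0337
[ 0.53396889 -0.07040787  0.07779781] [0.44076494 0.52564095 0.13081823]
```

View pics/c8.png

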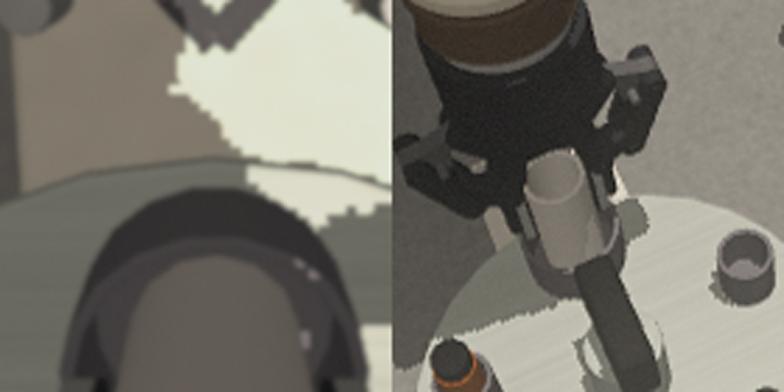

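The thimble is inside the cup, centred, with about 7 mm left to the floor. I'll lower it gently.

```bash
python3 -m handwheel '[[0,0.05,0,0,0,0],[0,0.1,0,0,0,0],[0,0.15,0,0,0,0],[0,0.2,0,0,0,0],[0,0.2,0,0,0,0]]'
python3 -m handwheel '[[0,0.03,0,0,0,0],[0,0.06,0,0,0,0],[0,0.06,0,0,0,0],[0,0.06,0,0,0,0],[0,0.06,0,0,0,0]]'
```

```text
clock: 13.82
eef_pos: [0.5338, -0.0704, 0.0725]
tool_rot: [-0.707, 0.025, -0.025, 0.707]
ft_force: [-0.3, -0.1, -0.0]
grip_width: 0.0336
clock: 14.45
eef_pos: [0.5339, -0.0704, 0.0712]
tool_rot: [-0.707, 0.025, -0.025, 0.707]
ft_force: [-0.0, -0.4, -0.4]
grip_width: 0.0337
```

```bash
python3 -m handwheel '[[0,0.02,0,0,0,0],[0,0.04,0,0,0,0],[0,0.04,0,0,0,0],[0,0.04,0,0,0,0],[0,0.04,0,0,0,0]]'
python3 -m handwheel '[[0,0.02,0,0,0,0],[0,0.04,0,0,0,0],[0,0.04,0,0,0,0],[0,0.04,0,0,0,0],[0,0.04,0,0,0,0]]'
```

```text
clock: 15.08
eef_pos: [0.5341, -0.0705, 0.0709]
tool_rot: [0.707, -0.025, 0.026, -0.707]
ft_force: [-1.6, 0.5, 5.8]
grip_width: 0.0335
clock: 15.7
eef_pos: [0.5342, -0.0705, 0.0708]
tool_rot: [0.707, -0.025, 0.026, -0.707]
ft_force: [-4.2, 0.6, 11.0]
grip_width: 0.0332
```

It made contact at TCP height 0.071, as predicted. I'll relax the push slightly, then release.

```bash
python3 -m handwheel '[[0,-0.04,0,0,0,0],[0,-0.04,0,0,0,0],[0,-0.04,0,0,0,0],[0,-0.04,0,0,0,0],[0,-0.04,0,0,0,0]]' 
python3 -m handwheel '[[0,0,0,0,0,0],[0,0,0,0,0,0],[0,0,0,0,0,0],[0,0,0,0,0,0],[0,0,0,0,0,0]]' 0.25
python3 -m handwheel '[[0,-0.5,0,0,0,0],[0,-1.2,0,0,0,0],[0,-2.2,0,0,0,0],[0,-3.5,0,0,0,0],[0,-5,0,0,0,0]]'
python3 -m handwheel '[[0,0,2,0,0,0],[0,0,4,0,0,0],[0,0,6,0,0,0],[0,0,8,0,0,0],[0,0,9,0,0,0]]'
python3 - <<'E'
from h import *
for n in ('wrist','top','scene'): c=snap(n,n+'9.png')
i=[cv2.imread('pics/top9.png')[110:270,290:430],cv2.imread('pics/scene9.png')[205:365,130:270]]
cv2.imwrite('pics/c9.png',cv2.resize(np.hstack(i),None,fx=2.8,fy=2.8,interpolation=cv2.INTER_CUBIC))
E
```

```text
clock: 16.32
eef_pos: [0.5341, -0.0705, 0.0709]
tool_rot: [0.707, -0.025, 0.025, -0.707]
ft_force: [-1.1, 0.1, 7.5]
grip_width: 0.0334
clock: 16.95
eef_pos: [0.5339, -0.0704, 0.07]
tool_rot: [0.707, -0.025, 0.025, -0.707]
ft_force: [0.4, 0.0, -0.1]
grip_width: 0.0535
clock: 17.58
eef_pos: [0.5336, -0.0704, 0.1967]
tool_rot: [0.707, -0.025, 0.025, -0.707]
ft_force: [0.4, -0.3, 0.3]
grip_width: 0.0534
clock: 18.2
eef_pos: [0.55, 0.1567, 0.1962]
tool_rot: [-0.706, 0.024, -0.025, 0.707]
ft_force: [0.2, -0.6, -0.0]
grip_width: 0.0535
```

View pics/c9.png

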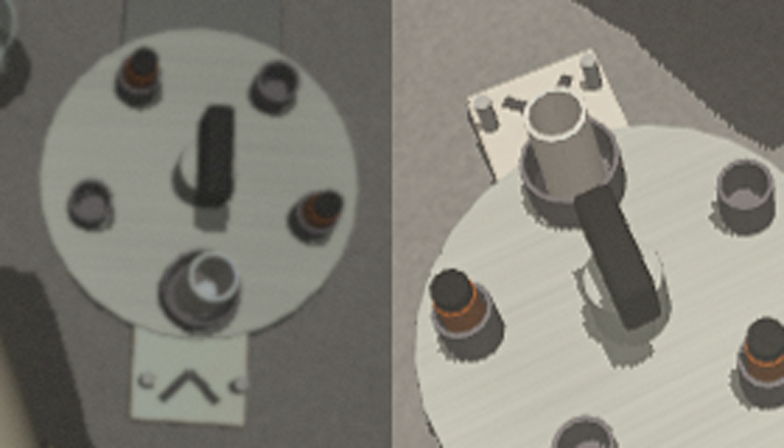

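```bash
python3 - <<'E'
from m import *
a=np.array([.6195,-.0755]); f=lambda p:(np.degrees(np.arctan2(*(p-a)[::-1]))%360,np.linalg.norm(p-a))
for p in (T(366.1,208.9,.11),S(188.9,246.8,.11),T(361.4,213.4,.061)): print(p,f(p))
q=[ (290+147/2.8,110+381/2.8),(290+238/2.8,110+385/2.8)]
L,Q=T(*q[0],.049),T(*q[1],.049); print(f((L+Q)/2)); o=bot.get_obs(); print(o['clock'],o['eef_pos'],o['ft_force'])
E
```

```text
[ 0.53349856 -0.07076726] (np.float64(176.85013577146003), np.float64(0.08613156369302956))
[ 0.53808739 -0.07042875] (np.float64(176.43561121453308), np.float64(0.08157040073260302))
[ 0.53224568 -0.06975804] (np.float64(176.2349577417721), np.float64(0.08744304310998562))
(np.float64(175.91146619923737), np.float64(0.1523104651362973))
18.45 [0.54993228 0.15349041 0.19564089] [-0.04973957 -0.21830336 -0.6043607 ]
```

The rim sits at 110 mm height directly over the cup, so the thimble is upright. The cup is at 176.2° and the tongue at 175.9°. The robot is clear, so I'm handing in.

```bash
python3 -c "
from workcell import bot
print(bot.job_done())"
```

```text
the job is handed in; nothing more can be done
None
```

I gripped the hub bar and turned the carousel about 72° clockwise until the wide cup stood at the loading tongue. I then set the tall white thimble upright in that cup, let go and moved the arm clear. I handed the job in at about 18.5 s.

- **Alignment:** after release the wide cup measured 176.2° and the midpoint of the pins 175.9°. Estimates of the tongue direction from different cues spread from about 175.8° to 177.5°, so the alignment is known to about 1°.
- **Thimble:** its rim, taken at the 110 mm height it has when seated, lay 82–86 mm from the axis at 176.4–176.9°, so it stands upright over the cup. It was set down gently. Contact came at the predicted height, and the force reached 11 N while pressing, before I eased off and let go.
- **Disagreement:** the top and scene cameras differed by up to about 6 mm in x on my hand-picked rim centres. The axis position agreed to within 1 mm between them.
- **Failures:** no check failed, and the robot was touching nothing at the end.

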